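# Check the socket caps of a control box by feel and mark the slack one

### The job

Check that the three black sealing caps on top of the control box are screwed down: twist each one clockwise with about 0.5 N m of torque, steadily and never more than 0.7. A sound cap winds up springily, resists and only creeps a degree or so; a slack one gives way under about 0.1 N m and keeps turning (go on for some 15 degrees to be sure). Slip one of the red hoods fully down over the slack cap, upright, as the mark for rework; do not unscrew anything, and leave the other hood and the things lying around where they are.

Things in the scene. Friction and masses are not known exactly. Their poses are not given: they have to be found in the camera images.
- box: Off-white control box with dark grey lid, 90 x 290 x 120 mm, stood on edge, clamped and bolted to the bench: cannot move. Origin on the bench under its centre; y along its length, z up. Its upper face, 128 mm above the bench, carries three equal sockets in a row along y, 88 mm apart: a square flange (58 x 58 mm, top 131 mm above the bench), a metal collar of 35 mm diameter, on that the black cap.
- cap_a (a joint): Turn of this cap's thread, rad: 0 at start, + clockwise from above (tightening). Caps a, b, c sit in any order and look alike. Twisted, the shell first winds up elastically (0.04 to 0.25 rad per N m, unlike on each cap; springs back). Sound: the thread holds to 0.35 N m, then creeps 0.14 rad per further N m, and stays; crushed beyond 0.06 rad. Slack: turns on from 0.1 N m.
- cap_b (a joint): Turn of this cap's thread, rad: 0 at start, + clockwise from above (tightening). Caps a, b, c sit in any order and look alike. Twisted, the shell first winds up elastically (0.04 to 0.25 rad per N m, unlike on each cap; springs back). Sound: the thread holds to 0.35 N m, then creeps 0.14 rad per further N m, and stays; crushed beyond 0.06 rad. Slack: turns on from 0.1 N m.
- cap_c (a joint): Turn of this cap's thread, rad: 0 at start, + clockwise from above (tightening). Caps a, b, c sit in any order and look alike. Twisted, the shell first winds up elastically (0.04 to 0.25 rad per N m, unlike on each cap; springs back). Sound: the thread holds to 0.35 N m, then creeps 0.14 rad per further N m, and stays; crushed beyond 0.06 rad. Slack: turns on from 0.1 N m.
- cap_a_mid (a point): Centre of this black ribbed sealing cap, half-way up on its axis: diameter 40 mm, height 22 mm, white pointer line on its grey top. Underside 13 mm, top 35 mm above the box's upper face; this point 24 mm above that face, 152 mm above the bench. z up along the axis; x along the white line, turning with the shell. Takes a firm grip (30 N or more, else it slips).
- cap_b_mid (a point): Centre of this black ribbed sealing cap, half-way up on its axis: diameter 40 mm, height 22 mm, white pointer line on its grey top. Underside 13 mm, top 35 mm above the box's upper face; this point 24 mm above that face, 152 mm above the bench. z up along the axis; x along the white line, turning with the shell. Takes a firm grip (30 N or more, else it slips).
- cap_c_mid (a point): Centre of this black ribbed sealing cap, half-way up on its axis: diameter 40 mm, height 22 mm, white pointer line on its grey top. Underside 13 mm, top 35 mm above the box's upper face; this point 24 mm above that face, 152 mm above the bench. z up along the axis; x along the white line, turning with the shell. Takes a firm grip (30 N or more, else it slips).
- hood_a_mid (a point): Centre, half-way up, of a loose red plastic hood (a cup, mouth down): 52 mm outside diameter, 45 mm high, 3 mm wall, inside 41 mm deep and 45 mm wide, about 30 g. On the blue tray this point is 26.5 mm above the bench. Fully down over a cap its rim rests on the socket's flange, this point then 1.5 mm above the cap's centre point. z is its axis, up.
- hood_b_mid (a point): Centre, half-way up, of a loose red plastic hood (a cup, mouth down): 52 mm outside diameter, 45 mm high, 3 mm wall, inside 41 mm deep and 45 mm wide, about 30 g. On the blue tray this point is 26.5 mm above the bench. Fully down over a cap its rim rests on the socket's flange, this point then 1.5 mm above the cap's centre point. z is its axis, up.
- tray: Flat blue tray, 210 x 110 mm, 4 mm floor, rim 14 mm high; fixed to the bench. The two hoods stand on it, 96 mm apart along its x, on its centre line. Origin at the centre of its underside, z up.
- spanner: Loose steel spanner, 180 mm long, lying on the bench between tray and box. To be left alone. Origin under its middle, x along it.
- screwdriver: Loose screwdriver with an orange handle, 200 mm long, lying on the bench beside the box. To be left alone. Origin under its middle, x along it.
- spray: Loose spray can, 54 mm diameter, 150 mm high, standing behind the box. To be left alone. Origin at the centre of its underside.
There are look-alikes about, which are no part of the job. Leave any pink or purple look-alike of the part that bears hood_a_mid alone.

How it is judged:
By the outcome, as a careful person would: the job done as asked, in the order asked, and still so for the second after the job is handed in, with the robot touching nothing.
It also fails if it takes over 72 s, if anything falls off the work surface, if the arm or the gripper's body presses on something with over 40 N, if the wrist force passes 120 N, or if a joint passes its speed limit or range.

### The arm

A 7-joint arm with a two-finger parallel gripper is mounted at the origin on the work surface. World frame = base frame: x ahead of the robot, y to its left, z up, the work surface at z = 0. Lengths are in m, angles in rad, forces in N, time in s.
With the tool pointing down it reaches from about 0.425 to 1.025 m from the base axis. Payload 3.6 kg.
Tool frame: the origin (TCP) lies midway between the tips of the shut fingers; the grasp point (between the pads) lies 19 mm behind it (arm.tcp_to_grasp is the distance from the TCP to the grasp point, in m); x points along the fingers, y is the direction in which the jaws open and shut, and the axes are right-handed (so a half turn about x gives the same grasp; the last joint's range is limited). The gripper opens to 85 mm and grips with 20 to 120 N. Pads are 22 mm wide; open, the fingers measure 114 mm over their backs; the gripper's body (76 mm by 85 mm) begins 54 mm behind the grasp point. The pads swing forward as they close: fully open they stand 13 mm farther back than shut.
Start: joints at [-1.21, 0.591, 0.048, 1.609, -0.033, 0.943, -0.034], TCP at [0.318, 0.652, 0.231] pointing down, gripper open.
Joint ranges: [-2.69, 2.69], [-0.47, 2.24], [-1.27, 1.36], [0.19, 2.51], [-1.53, 4.68], [0.08, 2.07], [-3.09, 3.09]. Speed limits (rad/s): [2.57, 2.57, 3.14, 3.14, 3.14, 3.14, 3.14].

### API

Orientations are given as a 3x3 rotation matrix whose columns are the frame's x, y, z axes.
In Python, from bench import arm gives the robot as it stands. Calls block until the motion is done:
- arm.goto(position, orientation): joint-space move of the TCP to a pose.
- arm.line_to(position, v=0.15, ori=None, until_force=None): straight line of the TCP; ori=None keeps the orientation; v is the mean speed in m/s. With until_force (N) it stops when the force on the tool has changed by that much, and returns True; else False.
- arm.set_joints(angles): joint-space move.
- arm.command_gripper(opening): finger opening in m; the grip force is fixed at half the most; returns when the fingers have stopped.
- arm.hold(seconds).
- arm.ik(position, orientation): joint angles nearest the present ones, or None.
- arm.grab_frame(name): name is "side" or "top"; returns a dict with "img" (480x640x3 uint8, red, green, blue), "fx", "fy", "cx", "cy" (pixels), "cam_to_world" (4x4, takes a point from camera to world coordinates). Camera axes: x right, y up, looking along -z (the intrinsics and any distortion apply to the point x, -y, -z); pixel columns grow to the right and rows downward; lengths in m; the calibration is good to about 2 mm. A picture is of the moment at which its call begins. There is no depth.
A pose or a line that the arm cannot do raises arm.Unreachable and nothing moves.
- arm.hand_in(): hands the job in, once; it reports no verdict.
Readings, each from a call of its own:
- arm.get_time_s(): time.
- arm.get_joint_positions(): joint angles.
- arm.get_dq(): joint speeds.
- arm.get_tau(): joint torques, N m.
- arm.get_tool_pos(): TCP position.
- arm.get_eef_rot(): TCP orientation.
- arm.get_contact_force(): force on the tool from outside, world axes, zero at the start.
- arm.get_torque(): the same for the moment, N m.
- arm.get_grip_width(): finger opening in m.
Only numpy, scipy, OpenCV 4.12 (cv2) and the standard library are available. Lean on these libraries where they do the work, as an engineer would, in place of code of your own. Each camera call takes 0.05 s, during which the arm holds its last target. There are 200 camera calls.

## Working session

There is one attempt and no reset: what is moved stays moved. The work goes in short steps, each a Python script; the robot and the scene stay as the last script left them, time stands still between calls to the robot, and variables do not carry over. Pictures are saved under pics/ and viewed, about 8 in all and at most 12, crops included, and the job is handed in when it is done.

```bash
ls; mkdir -p pics
python3 - <<'E'
from bench import arm
import cv2,numpy as np
np.set_printoptions(precision=4,suppress=True)
for n in("top","side"):
    f=arm.grab_frame(n); cv2.imwrite(f"pics/{n}0.png",f["img"][:,:,::-1])
    print(n,{k:f[k] for k in f if k!="img"})
print(arm.get_time_s(),arm.get_contact_force(),arm.get_torque(),arm.get_grip_width(),arm.get_eef_rot(),arm.tcp_to_grasp)
E
```

```text
pics
top {'fx': 478.62757961573686, 'fy': 478.62757961573686, 'cx': 325.4280039389923, 'cy': 239.3549950382446, 'cam_to_world': array([[-0.0197,  0.979 , -0.2028,  0.3533],
       [-0.9998, -0.0187,  0.0072,  0.0113],
       [ 0.0032,  0.2029,  0.9792,  1.0994],
       [ 0.    ,  0.    ,  0.    ,  1.    ]])}
side {'fx': 483.2179795462968, 'fy': 483.2179795462968, 'cx': 322.96217583526914, 'cy': 239.18001079494863, 'cam_to_world': array([[ 0.764 ,  0.486 , -0.4244,  0.02  ],
       [-0.6451,  0.5886, -0.4873, -0.6002],
       [ 0.013 ,  0.6461,  0.7632,  1.0811],
       [ 0.    ,  0.    ,  0.    ,  1.    ]])}
0.1 [-0.155   0.3535 -0.1724] [ 0.0168 -0.0398 -0.0086] 0.08543827376777842 [[-0.0008  0.4383  0.8988]
 [-0.0019  0.8988 -0.4383]
 [-1.     -0.0021  0.0001]] 0.0187
```

View pics/top0.png

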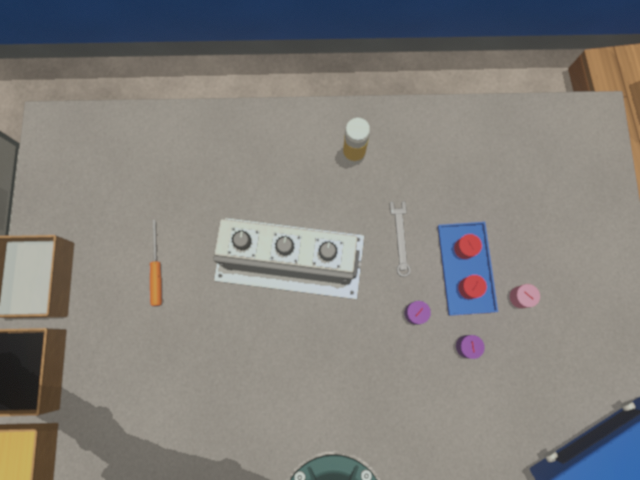

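View pics/side0.png

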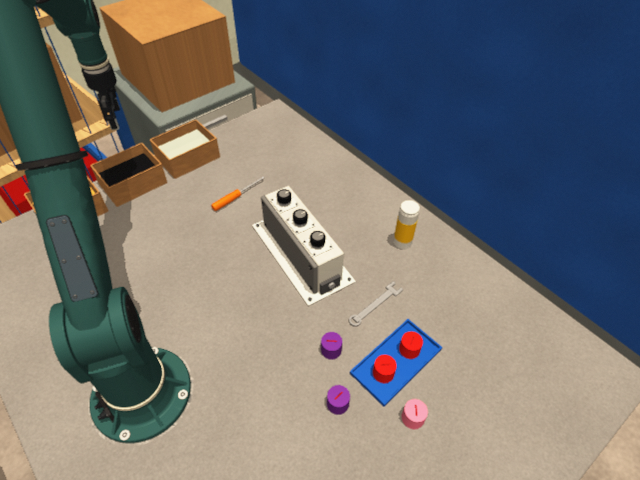

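Top view: the caps are at about (241,240), (285,245) and (328,251), and the red hoods at (470,246) and (474,287) on the blue tray. The purple and pink look-alikes stand outside the tray. The side view shows the same layout, with nothing blocking the caps. Next is an enlarged crop of the caps so I can pick masks.

```bash
python3 - <<'E'
import cv2,numpy as np
a=cv2.imread("pics/top0.png")[215:275,205:365];b=cv2.imread("pics/side0.png")[180:260,250:350]
a=cv2.resize(a,(800,300),interpolation=cv2.INTER_NEAREST);b=cv2.resize(b,(375,300),interpolation=cv2.INTER_NEAREST)
c=np.zeros((600,800,3),np.uint8);c[:300]=a;c[300:,:375]=b;cv2.imwrite("pics/crop1.png",c)
E
cat > h.py <<'E'
from bench import arm
import cv2,numpy as np
np.set_printoptions(precision=4,suppress=True)
def ray(f,u,v):
    T=f["cam_to_world"];d=T[:3,:3]@np.array([(u-f["cx"])/f["fx"],-(v-f["cy"])/f["fy"],-1.]);return T[:3,3],d/np.linalg.norm(d)
def onz(f,u,v,z):
    o,d=ray(f,u,v);return o+d*(z-o[2])/d[2]
def tri(r1,r2):
    (o1,d1),(o2,d2)=r1,r2;s=np.linalg.lstsq(np.c_[d1,-d2],o2-o1,rcond=None)[0]
    p,q=o1+s[0]*d1,o2+s[1]*d2;return (p+q)/2,np.linalg.norm(p-q)
def blobs(mask,amin,amax):
    n,l,s,c=cv2.connectedComponentsWithStats(mask.astype(np.uint8));return [(c[i],s[i]) for i in range(1,n) if amin<s[i,4]<amax]
E
```

```text
(no output)
```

View pics/crop1.png

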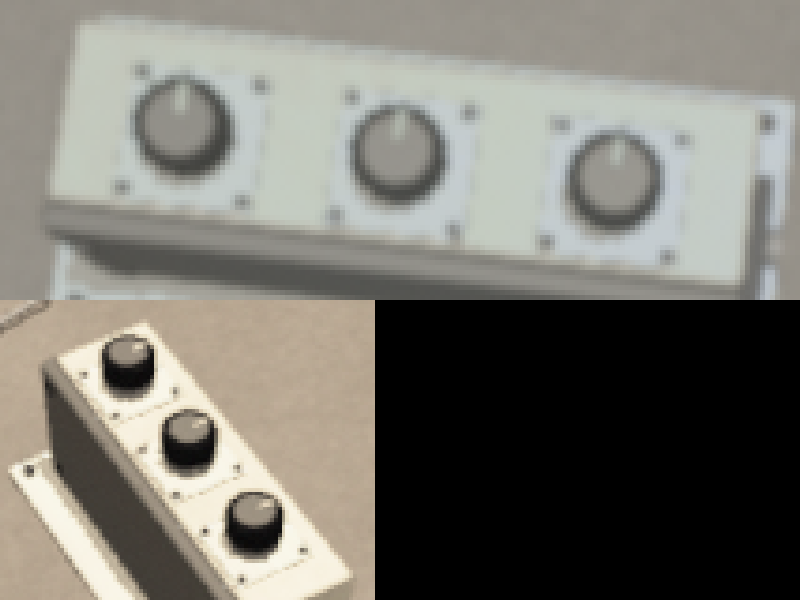

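The crop shows each cap's grey top disc clearly, ringed by its dark side, in both views. I'll segment the discs and the red hoods and triangulate them.

```bash
cat > meas.py <<'E'
from h import *
F={n:arm.grab_frame(n) for n in("top","side")}
seeds={"top":[(241.4,239.4),(284.5,245),(328,250.3)],"side":[(284,194.5),(300.3,214.5),(317.7,235.5)]}
C={}
for n,f in F.items():
    g=cv2.cvtColor(f["img"],cv2.COLOR_RGB2GRAY).astype(np.float32)
    C[n]=[]
    for (u,v) in seeds[n]:
        # 8x upsampled patch; disc = component brighter than the midlevel between disc and dark side
        p=cv2.resize(cv2.getRectSubPix(g,(33,33),(u,v)),None,fx=8,fy=8,interpolation=cv2.INTER_CUBIC)
        c0=np.median(p[112:152,112:152]); dk=np.percentile(p[50:214,50:214],3)
        n_,l,s,c=cv2.connectedComponentsWithStats((p>(c0+dk)/2).astype(np.uint8),connectivity=4)
        i=l[140,132]; m=(l==i).astype(np.uint8)
        k=max(cv2.findContours(m,0,2)[0],key=len); e=cv2.fitEllipse(cv2.convexHull(k))
        x,y=np.array(e[0]);C[n].append((u+(x+.5)/8-16.5,v+(y+.5)/8-16.5))
        print(n,C[n][-1],"axes",np.array(e[1])/8,"levels",c0,dk)
P=[]
for a,b in zip(C["top"],C["side"]):
    p,gap=tri(ray(F["top"],*a),ray(F["side"],*b));P.append(p)
    print("cap tri",p,gap,"top@.163",onz(F["top"],*a,.163)[:2],"side",onz(F["side"],*b,.163)[:2])
H={}
for n,f in F.items():
    h=cv2.cvtColor(f["img"],cv2.COLOR_RGB2HSV);r=((h[...,0]<4)|(h[...,0]>176))&(h[...,1]>200)&(h[...,2]>110)
    H[n]=[(c,s) for c,s in blobs(r,150,2000)];print(n,[(c,s[:5]) for c,s in H[n]])
E
python3 meas.py
```

```text
Traceback (most recent call last):
  File "meas.py", line 14, in <module>
    k=max(cv2.findContours(m,0,2)[0],key=len); e=cv2.fitEllipse(cv2.convexHull(k))
                                                 ~~~~~~~~~~~~~~^^^^^^^^^^^^^^^^^^^
cv2.error: OpenCV(4.12.0) /io/opencv/modules/imgproc/src/shapedescr.cpp:361: error: (-201:Incorrect size of input array) There should be at least 5 points to fit the ellipse in function 'fitEllipseNoDirect'
```

```bash
sed -i 's|(p>(c0+dk)/2)|((p>(.25*dk+.75*c0))\&(p<c0+14))|; s|i=l\[140,132\]; m=|i=np.bincount(l[112:152,112:152].ravel())[1:].argmax()+1; m=|; s|x,y=np.array|cv2.imwrite(f"pics/m_{n}{int(u)}.png",m*255);x,y=np.array|' meas.py; python3 meas.py
python3 -c "
import cv2,glob,numpy as np
cv2.imwrite('pics/masks.png',np.hstack([cv2.resize(cv2.imread(f),(130,130)) for f in sorted(glob.glob('pics/m_*'))]))"
```

```text
top (np.float64(241.16192474365232), np.float64(240.296614074707)) axes [20.407  22.0078] levels 144.0528 71.37388
top (np.float64(284.1474857330322), np.float64(245.72496604919434)) axes [20.311 21.363] levels 147.99774 77.85509
top (np.float64(327.2120018005371), np.float64(251.24685554504396)) axes [20.0975 22.1563] levels 150.93678 82.9663
side (np.float64(283.58660888671875), np.float64(197.19966888427734)) axes [15.4676 18.0113] levels 145.56326 10.979811
side (np.float64(299.716109085083), np.float64(217.51662635803223)) axes [16.2619 18.3051] levels 147.12973 11.884709
side (np.float64(317.0209829330444), np.float64(239.4319839477539)) axes [16.7071 18.9975] levels 148.16745 11.82575
cap tri [0.5504 0.1745 0.1528] 0.0005522218105769754 top@.163 [0.5485 0.1726] side [0.5443 0.1661]
cap tri [0.5376 0.0879 0.1528] 0.0006173019588321591 top@.163 [0.5358 0.0869] side [0.5316 0.0804]
cap tri [0.5246 0.0014 0.1526] 0.0006866251199857846 top@.163 [0.523  0.0013] side [ 0.5186 -0.0052]
top []
side [(array([ 18.2207, 193.5859]), array([  4, 177,  28,  36, 512], dtype=int32)), (array([  8.298 , 201.2848]), array([  0, 187,  20,  29, 151], dtype=int32)), (array([410.5531, 344.5271]), array([400, 332,  22,  26, 461], dtype=int32)), (array([384.101 , 368.3216]), array([374, 355,  22,  28, 485], dtype=int32))]
```

View pics/masks.png

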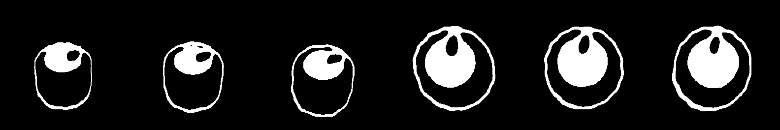

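The masks took in each cap's whole outline, so the fitted centres stand for the mid-points. They triangulate to z = 0.1528 (0.152 expected) with 87.5 mm spacing (88 expected) and ray gaps of 0.6 mm, which is good. Next: the hoods, with a looser red mask in the top view.

Run:
```python
from h import *
import h
F={n:arm.grab_frame(n) for n in("top","side")};H={}
for n,f in F.items():
    q=cv2.cvtColor(f["img"],cv2.COLOR_RGB2HSV);r=((q[...,0]<6)|(q[...,0]>174))&(q[...,1]>170)&(q[...,2]>90)
    b=[(c,s) for c,s in blobs(r,150,2000) if c[0]>350 and s[2]<40]
    H[n]=sorted([(s[0]+s[2]/2-.5,s[1]+s[3]/2-.5,c[0],c[1]) for c,s in b],key=lambda t:t[1]);print(n,H[n],[s for c,s in b])
for a,b in zip(H["top"],H["side"]):
    for k in(0,2):
        p,g=tri(ray(F["top"],*a[k:k+2]),ray(F["side"],*b[k:k+2]));print(p,g)
c=np.array([.5375,.0879]);d=np.array([.0129,.0866]);d/=np.linalg.norm(d)
# jaw across the row
y=np.array([d[1],-d[0],0]);x=np.array([0,0,-1.])
for s in(1,-1):
    R=np.c_[x,s*y,np.cross(x,s*y)]
    for k in(1,0,-1):print(s,k,arm.ik([*(c+k*.088*d),.134],R))
```

```text
top [] []
side [(np.float64(411.0), np.float64(344.5), np.float64(410.6021276595745), np.float64(344.5276595744681)), (np.float64(384.0), np.float64(368.5), np.float64(384.12), np.float64(368.25))] [array([400, 332,  23,  26, 470], dtype=int32), array([373, 355,  23,  28, 500], dtype=int32)]
1 1 [-0.6249  0.5617  0.3334  2.0299 -0.3146  0.5984 -0.225 ]
1 0 [-0.5097  0.5332  0.3623  2.1029 -0.3452  0.5614 -0.0465]
1 -1 [-0.3666  0.5158  0.3779  2.1467 -0.3625  0.5389  0.1327]
-1 1 [-0.0989  0.5653 -0.3976  2.0063  0.3563  0.6367  2.2633]
-1 0 [ 0.0371  0.5301 -0.382   2.0789  0.3443  0.5923  2.4081]
-1 -1 [ 0.1856  0.5081 -0.3652  2.1228  0.3309  0.5641  2.5743]
```

```bash
cat >> h.py <<'E'
c=np.array([.5375,.0879]);d=np.array([.0129,.0866]);d/=np.linalg.norm(d)
X=np.array([0,0,-1.])
def rot(y): y=np.array([*y,0.]);return np.c_[X,y,np.cross(X,y)]
R0=rot([d[1],-d[0]])
def cap(k):return c+k*.088*d
def mz(n=4):return np.mean([arm.get_torque()[2] for _ in range(n)])
E
python3 - <<'E'
from h import *
f=arm.grab_frame("top");q=cv2.cvtColor(f["img"],cv2.COLOR_RGB2HSV);print(q[246,470],q[287,474],q[296,527])
r=((q[...,0]<8)|(q[...,0]>172))&(q[...,1]>130)
for cc,s in blobs(r,150,900):print("top red",cc,s)
arm.goto([*cap(1),.19],R0);print(arm.get_time_s(),arm.get_tool_pos(),arm.get_contact_force())
t=[arm.get_torque()[2] for _ in range(6)];print(t,arm.get_time_s())
e=arm.get_eef_rot()[:,1];j=arm.get_joint_positions();j[6]+=.01;arm.set_joints(j);print(arm.get_time_s(),np.cross(e,arm.get_eef_rot()[:,1])[2])
j[6]-=.01;arm.set_joints(j)
arm.line_to([*cap(1),.134],v=.08,until_force=8);print(arm.get_time_s(),arm.get_tool_pos(),arm.get_contact_force(),mz())
E
```

```text
[  0 156 185] [179 158 178] [172  64 188]
top red [468.8045 245.4629] [458 235  23  22 404]
top red [472.9586 286.4368] [460 276  26  22 435]
2.375 [0.5504 0.1771 0.19  ] [ 1.0895  0.5057 -1.2276]
[np.float64(0.028544625079202475), np.float64(0.028544625079202475), np.float64(0.028544625079202475), np.float64(0.028544625079202475), np.float64(0.028544625079202475), np.float64(0.028544625079202475)] 2.375
2.625 0.011882527275677235
3.725 [0.5508 0.1749 0.1342] [ 0.2166  0.7793 -0.1901] 0.015142439955822247
```

Run:
```python
from h import *
arm.hold(.3)
def ang():
    y=arm.get_eef_rot()[:,1];return np.arctan2(y[1],y[0])
a=ang();j=np.array(arm.get_joint_positions());t=arm.get_time_s()
k=j.copy();k[6]-=.05;arm.set_joints(k);arm.hold(.2);print("dq7=-.05 -> yaw",ang()-a,arm.get_time_s()-t);arm.set_joints(j);arm.hold(.3);print(ang()-a,"Mz",mz(),arm.get_contact_force())
p=arm.get_tool_pos()
arm.command_gripper(0.03);arm.hold(.2)
print(arm.get_time_s(),"w",arm.get_grip_width(),p,arm.get_tool_pos(),"F",arm.get_contact_force(),"M",arm.get_torque())
```

```text
dq7=-.05 -> yaw -0.049345841609253704 0.4499999999999993
-0.00025071239906718223 Mz 0.003316617032867845 [-0.4189  0.492   0.4025]
5.725 w 0.03827764157324188 [0.5507 0.1751 0.1344] [0.5516 0.175  0.1349] F [ 1.5141 -0.4477  3.9616] M [-0.1422 -0.2854 -0.0499]
```

```bash
cat >> h.py <<'E'
def yaw():
    y=arm.get_eef_rot()[:,1];return np.arctan2(y[1],y[0])
def read():
    v=[]
    for _ in range(3):arm.hold(.02);v.append(arm.get_torque()[2])
    return np.mean(v)
def twist():
    j=np.array(arm.get_joint_positions());a=yaw();q0=j[6];M=read();log=[(0,M)];slack=False
    while M<.49:
        turned=a-yaw();slack=turned>.1 and M<.2
        if turned>(.36 if slack else .3) :break
        j[6]-=.015 if slack else .007 if M<.22 else .004 if M<.42 else .003
        arm.set_joints(j);M=read();log.append((a-yaw(),M))
    print("log",np.array(log).round(3).tolist());pk=max(m for _,m in log)
    print("slack" if slack else "sound","peak",pk,"turn",log[-1][0],"width",arm.get_grip_width(),"F",arm.get_contact_force())
    if not slack: arm.hold(.3);print("held",read())
    b=yaw()
    while M>.04 and j[6]<q0+.01:   # let the shell spring back before letting go
        j[6]+=.01 if M>.15 else .004;arm.set_joints(j);M=read()
    print("relaxed M",M,"net turn",a-yaw(),"t",arm.get_time_s(),arm.get_tool_pos())
    return slack
E
python3 -c "
from h import *
twist();arm.command_gripper(.085);arm.hold(.1);print(arm.get_time_s(),mz(),arm.get_contact_force())"
```

```text
log [[0.0, 0.032], [0.007, 0.117], [0.013, 0.252], [0.018, 0.33], [0.022, 0.377], [0.026, 0.358], [0.03, 0.368], [0.034, 0.429], [0.037, 0.441], [0.04, 0.456], [0.043, 0.449], [0.046, 0.507]]
sound peak 0.506779653583238 turn 0.04596520926569017 width 0.03851457071202773 F [ 0.7978 -0.5996  3.4459]
held 0.4925758852241369
relaxed M -0.011825363986807521 net turn 0.02241477169820541 t 10.325 [0.5516 0.175  0.1349]
10.95 -0.02021881173492148 [-0.3345 -0.1789  0.1695]
```

First cap is sound: stiff wind-up, about 0.02 rad of creep at 0.5 N m, peak 0.507. On to the other two.

Run:
```python
from h import *
for k in(0,-1):
    p=arm.get_tool_pos();arm.line_to([p[0],p[1],.185],v=.15)
    arm.goto([*cap(k),.185],R0);arm.line_to([*cap(k),.134],v=.08,until_force=8);arm.hold(.2);p=arm.get_tool_pos()
    arm.command_gripper(0.03);arm.hold(.2)
    print("CAP",k,"w",arm.get_grip_width(),p,arm.get_tool_pos(),"F",arm.get_contact_force(),"M",arm.get_torque())
    twist();arm.command_gripper(.085);arm.hold(.1);print(arm.get_time_s(),mz())
p=arm.get_tool_pos();arm.line_to([p[0],p[1],.2],v=.15)
```

```text
CAP 0 w 0.03830370902414432 [0.5379 0.0879 0.1345] [0.5386 0.0878 0.1346] F [ 1.6707 -0.2498  5.403 ] M [-0.0987 -0.2194  0.0344]
log [[0.0, 0.02], [0.007, 0.021], [0.014, 0.045], [0.021, 0.087], [0.028, 0.098], [0.035, 0.114], [0.042, 0.156], [0.049, 0.197], [0.056, 0.214], [0.063, 0.238], [0.067, 0.251], [0.071, 0.293], [0.075, 0.314], [0.079, 0.309], [0.083, 0.319], [0.087, 0.338], [0.091, 0.337], [0.095, 0.375], [0.099, 0.376], [0.103, 0.389], [0.107, 0.352], [0.111, 0.387], [0.115, 0.411], [0.119, 0.432], [0.122, 0.402], [0.126, 0.406], [0.13, 0.445], [0.132, 0.429], [0.135, 0.433], [0.138, 0.485], [0.141, 0.466], [0.144, 0.505]]
sound peak 0.5048334873783384 turn 0.1442120352461739 width 0.0383061889606019 F [-1.5013 -0.4941  4.8894]
held 0.4872317733271272
relaxed M 0.01719380067612353 net turn 0.027096509696646703 t 28.0583 [0.5386 0.0878 0.1346]
28.6833 -0.02922459390882616
CAP -1 w 0.03854633265435615 [0.525  0.0009 0.1345] [0.5257 0.0007 0.1346] F [ 0.2985 -1.1179  5.2853] M [-0.0481 -0.1536  0.0235]
log [[0.0, 0.015], [0.007, 0.045], [0.014, 0.092], [0.021, 0.102], [0.028, 0.084], [0.035, 0.084], [0.042, 0.035], [0.049, 0.06], [0.056, 0.086], [0.063, 0.089], [0.07, 0.066], [0.077, 0.068], [0.084, 0.096], [0.091, 0.055], [0.098, 0.064], [0.105, 0.046], [0.12, 0.068], [0.135, 0.068], [0.15, 0.035], [0.165, 0.055], [0.18, 0.04], [0.195, 0.082], [0.21, 0.054], [0.225, 0.019], [0.24, 0.077], [0.255, 0.034], [0.27, 0.048], [0.285, 0.068], [0.3, 0.049], [0.315, 0.034], [0.33, 0.055], [0.345, 0.052], [0.36, 0.052]]
slack peak 0.10202244256950921 turn 0.36014532660827503 width 0.03841147353327583 F [-1.3932 -0.8658  6.0836]
relaxed M 0.03936262492581753 net turn 0.35629860998890084 t 41.2333 [0.5252 0.0009 0.1346]
41.8583 0.013013341840521636
```

The slack cap is the third one (k = -1, near y = 0): it gave way below 0.1 N m and turned 20°. I'll confirm by its white line and locate the hoods.

Run:
```python
from h import *
F={n:arm.grab_frame(n) for n in("top","side")}
T=[(468.8,245.46),(472.96,286.44)];S=[(410.6,344.53),(384.12,368.25)]
P=[]
for a,b in zip(T,S):
    p,g=tri(ray(F["top"],*a),ray(F["side"],*b));P.append(p);print(p,g,onz(F["top"],*a,.0265)[:2],onz(F["side"],*b,.0265)[:2])
e=(P[0]-P[1])[:2];print(np.linalg.norm(e));e/=np.linalg.norm(e);n=np.array([-e[1],e[0]])
for i in(0,1):
  for nm,y in(("e",e),("-e",-e),("n",n),("-n",-n)):print(i,nm,arm.ik([*P[i][:2],.013],rot(y)))
print("q now",arm.get_joint_positions(),e)
b=F["side"]["img"][180:260,250:350,::-1];cv2.imwrite("pics/crop2.png",cv2.resize(b,(500,400),interpolation=2))
```

```text
[ 0.5518 -0.3202  0.0353] 0.0034857559788687184 [ 0.555  -0.3239] [ 0.5545 -0.3172]
[ 0.4593 -0.3224  0.0349] 0.002334302583531151 [ 0.4612 -0.3257] [ 0.4618 -0.3197]
0.09247715597362177
0 e [ 0.3558  0.781   0.145   1.9262 -0.2358  0.4505  0.6963]
0 -e [-0.0513  0.9611  0.8005  1.9444 -1.0664  0.737  -1.7054]
0 n [ 0.5885  0.7796 -0.1951  1.9152  0.3025  0.475   1.773 ]
0 -n [ 0.1416  0.8373  0.4703  1.9361 -0.7136  0.5402 -0.4383]
1 e [ 0.4506  0.7278  0.1129  2.1008 -0.2372  0.3246  0.7843]
1 -e [ 0.0697  0.8601  0.6817  2.1172 -1.086   0.5701 -1.5492]
1 n [ 0.6529  0.7259 -0.1691  2.0918  0.333   0.3487  1.8064]
1 -n [ 0.2849  0.7597  0.3495  2.1081 -0.6801  0.3845 -0.3601]
q now [-0.3906  0.4104  0.3985  2.0998 -0.2499  0.6757 -0.3294] [0.9997 0.0241]
```

View pics/crop2.png

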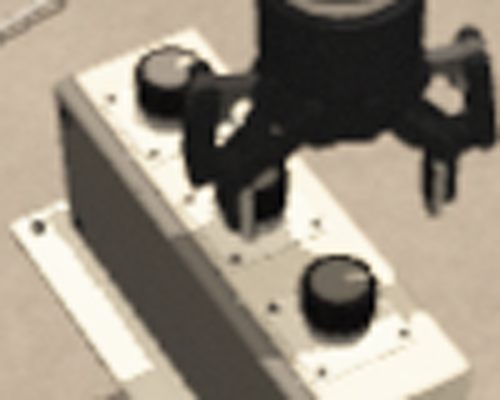

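The near cap's line has swung clockwise, so the cap really turned. The hood figures don't fit (92.5 mm spacing against 96, ray gaps of 3 mm), so the masks are partial. I'll look closer at the hoods.

Run:
```python
import cv2,numpy as np
a=cv2.imread("pics/top0.png")[225:310,445:490];b=cv2.imread("pics/side0.png")[322:392,364:430]
z=lambda i:cv2.resize(i,None,fx=7 if i is a else 6,fy=7 if i is a else 6,interpolation=cv2.INTER_NEAREST)
A,B=z(a),z(b);c=np.zeros((600,800,3),np.uint8);c[:A.shape[0],:A.shape[1]]=A;c[:B.shape[0],330:330+B.shape[1]]=B;cv2.imwrite("pics/crop3.png",c)
g=cv2.cvtColor(cv2.imread("pics/top0.png"),cv2.COLOR_BGR2HSV);print(g[240:292:2,470].tolist());print(g[286,455:492].tolist())
```

```text
[[0, 156, 190], [0, 157, 183], [0, 155, 176], [0, 156, 185], [0, 156, 190], [0, 155, 191], [0, 155, 191], [0, 154, 190], [176, 140, 138], [117, 96, 146], [108, 140, 179], [108, 142, 178], [108, 141, 179], [108, 141, 179], [108, 140, 179], [108, 140, 179], [108, 141, 179], [116, 97, 168], [174, 142, 180], [0, 154, 192], [0, 155, 191], [0, 155, 191], [0, 154, 191], [0, 154, 191], [0, 154, 191], [0, 154, 191]]
[[108, 140, 170], [110, 136, 146], [116, 103, 121], [148, 76, 91], [173, 121, 101], [177, 127, 104], [176, 129, 105], [176, 134, 110], [179, 147, 142], [0, 153, 177], [0, 153, 190], [0, 152, 191], [0, 152, 191], [0, 152, 191], [0, 154, 191], [0, 154, 191], [0, 154, 191], [179, 154, 190], [0, 154, 186], [0, 155, 179], [179, 157, 179], [0, 157, 184], [0, 154, 189], [0, 154, 191], [0, 155, 191], [0, 156, 191], [0, 155, 191], [0, 155, 191], [0, 155, 191], [0, 155, 191], [177, 147, 186], [164, 109, 166], [124, 82, 167], [109, 133, 178], [108, 141, 177], [109, 140, 164], [110, 133, 134]]
```

View pics/crop3.png

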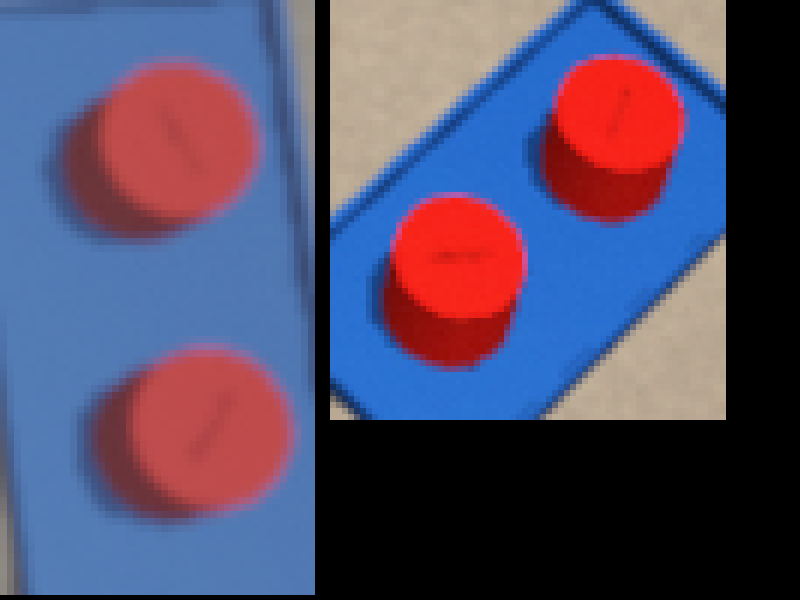

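The bright tops are well separated from the shaded sides: in the top view at about (470.5,244.5) and (475,286), and in the side view at about (411.5,341) and (385,365). I'll fit ellipses to those discs, which lie at z = 0.049.

Run:
```python
from h import *
F={n:arm.grab_frame(n) for n in("top","side")};E={}
for n,f in F.items():
    q=cv2.cvtColor(cv2.resize(f["img"],None,fx=4,fy=4,interpolation=cv2.INTER_CUBIC),cv2.COLOR_RGB2HSV)
    m=((q[...,0]<8)|(q[...,0]>170))&(q[...,1]>115)&(q[...,2]>(148 if n=="top" else 205))
    m=cv2.morphologyEx(m.astype(np.uint8),cv2.MORPH_OPEN,np.ones((9,9)))
    es=[cv2.fitEllipse(cv2.convexHull(k)) for k in cv2.findContours(m,0,1)[0] if 2500<cv2.contourArea(k)<9000]
    E[n]=sorted([((x+.5)/4-.5,(y+.5)/4-.5) for (x,y),ax,_ in es if x/4>365 and (n=="side" or x/4<490)],key=lambda t:t[1]);print(n,E[n],[np.array(e[1])/4 for e in es])
for a,b in zip(E["top"],E["side"]):
    print(tri(ray(F["top"],*a),ray(F["side"],*b)),onz(F["top"],*a,.049)[:2],onz(F["side"],*b,.049)[:2])
```

```text
top [(469.50738525390625, 244.8953094482422), (474.03125, 285.93792724609375)] [array([21.966 , 23.1791]), array([21.4772, 22.4867])]
side [(411.83209228515625, 340.76055908203125), (385.0773010253906, 364.69586181640625)] [array([20.0175, 22.2906]), array([18.6036, 21.6172])]
(array([ 0.552 , -0.3184,  0.0498]), np.float64(0.0004088595259981501)) [ 0.552  -0.3186] [ 0.5527 -0.3183]
(array([ 0.46  , -0.321 ,  0.0494]), np.float64(8.524850789589172e-05)) [ 0.46   -0.3211] [ 0.4602 -0.3209]
```

The tops triangulate to z = 0.0494–0.0498 (0.049 expected) with sub-mm ray gaps. The 92 mm spacing still disagrees with the stated 96, so I'll centre the hood by squeezing it across first, then grip it at right angles.

Run:
```python
from h import *
P=np.array([.5522,-.3184]);e=np.array([.9997,.024]);n=np.array([-e[1],e[0]])
arm.goto([*P,.12],rot(-n));arm.command_gripper(.066)
print(arm.get_time_s(),arm.get_grip_width())
def down():
    hit=arm.line_to([*P,.013],v=.12,until_force=8);arm.hold(.1);print("hit",hit,arm.get_tool_pos(),arm.get_contact_force());return hit
if not down():
    arm.command_gripper(.045);print("w",arm.get_grip_width());arm.command_gripper(.066)
    arm.line_to([*P,.09],v=.15);arm.goto([*P,.09],rot(e))
    if not down():
        p=arm.get_tool_pos();arm.command_gripper(.045);arm.hold(.1);print("w",arm.get_grip_width(),p,arm.get_tool_pos(),arm.get_contact_force(),arm.get_time_s())
        arm.line_to([*P,.1],v=.15)
f=arm.grab_frame("side");cv2.imwrite("pics/s2.png",f["img"][:,:,::-1]);print(arm.get_time_s(),arm.get_grip_width())
```

```text
44.225 0.0660512296006823
hit False [ 0.5528 -0.3189  0.0139] [ 0.5699 -0.6355 -0.3893]
w 0.04981517371400579
hit False [ 0.5529 -0.3188  0.0139] [ 1.1384 -0.2618  0.2989]
w 0.050339934295016 [ 0.5529 -0.3188  0.0139] [ 0.5529 -0.3188  0.0145] [-0.4323  0.0449  5.1168] 48.9667
49.75 0.05037980399180105
```

View pics/s2.png

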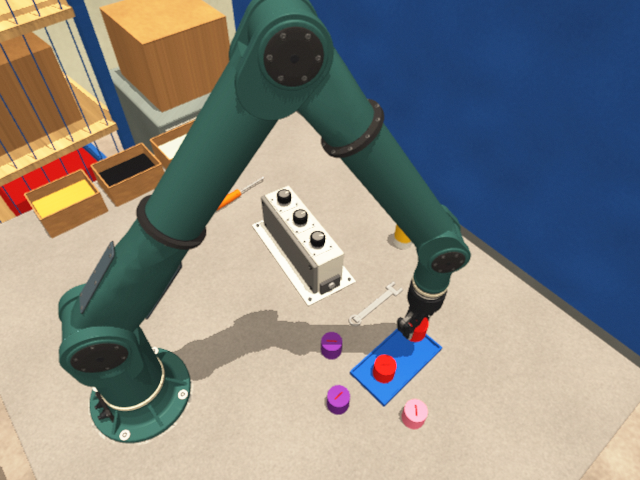

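The hood is held (at about pixel (418,328)); the other hood stayed in place. Now to the slack cap.

Run:
```python
from h import *
p=arm.get_tool_pos();arm.line_to([p[0],p[1],.21],v=.25)
G=np.array([.525,.0009])
arm.goto([*G,.205],R0);arm.hold(.25);print(arm.get_time_s(),arm.get_tool_pos(),arm.get_grip_width())
f0=arm.get_contact_force()
hit=arm.line_to([*G,.1405],v=.05,until_force=6);arm.hold(.1)
print(hit,arm.get_time_s(),arm.get_tool_pos(),arm.get_contact_force()-f0,arm.get_torque())
f=arm.grab_frame("side");g=arm.grab_frame("top")
cv2.imwrite("pics/s3.png",np.hstack([cv2.resize(f["img"][170:280,250:360],(400,400)),cv2.resize(g["img"][200:300,270:370],(400,400))])[:,:,::-1])
```

```text
51.8083 [ 0.5253 -0.0004  0.205 ] 0.050628357207038566
True 53.1167 [0.5247 0.0009 0.1414] [0.5489 0.6894 6.2024] [-0.0135  0.0622 -0.0157]
```

View pics/s3.png

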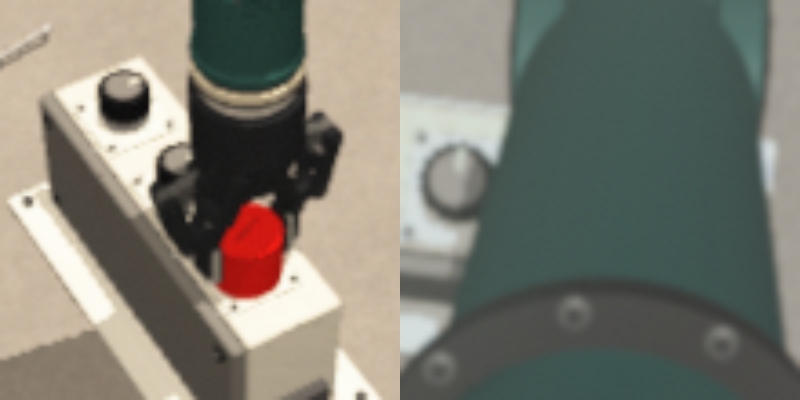

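Contact came at TCP z = 0.1414 against 0.1415 expected for fully seated, and the picture shows the rim on the flange. I'll release, retreat and check.

Run:
```python
from h import *
arm.command_gripper(.07);arm.hold(.1)
p=arm.get_tool_pos();arm.line_to([p[0],p[1],.25],v=.15)
arm.goto([.5,.42,.3],R0);arm.hold(.2)
F={n:arm.grab_frame(n) for n in("top","side")};E=[]
for n,f in F.items():
    q=cv2.cvtColor(cv2.resize(f["img"],None,fx=4,fy=4,interpolation=cv2.INTER_CUBIC),cv2.COLOR_RGB2HSV)
    m=((q[...,0]<8)|(q[...,0]>170))&(q[...,1]>115)&(q[...,2]>(148 if n=="top" else 205))
    m=cv2.morphologyEx(m.astype(np.uint8),cv2.MORPH_OPEN,np.ones((9,9)))
    es=[cv2.fitEllipse(cv2.convexHull(k)) for k in cv2.findContours(m,0,1)[0] if 2500<cv2.contourArea(k)<9000]
    es=[((x+.5)/4-.5,(y+.5)/4-.5) for (x,y),_,_ in es if 280<x/4<365 and y/4<300];print(n,es);E.append(es)
if E[0] and E[1]:print("hood top",tri(ray(F["top"],*E[0][0]),ray(F["side"],*E[1][0])),"want .5255 .0009 .176")
print(arm.get_time_s())
a=F["side"]["img"];b=F["top"]["img"]
cv2.imwrite("pics/s4.png",np.hstack([cv2.resize(a[170:430,230:450],(400,473)),cv2.resize(b[110:370,200:420],(400,473))])[:,:,::-1])
```

```text
top [(328.0901184082031, 250.1427001953125)]
side [(317.3868713378906, 232.94500732421875)]
hood top (array([ 0.5227, -0.0006,  0.1803]), np.float64(0.001416313976348677)) want .5255 .0009 .176
56.3917
```

View pics/s4.png

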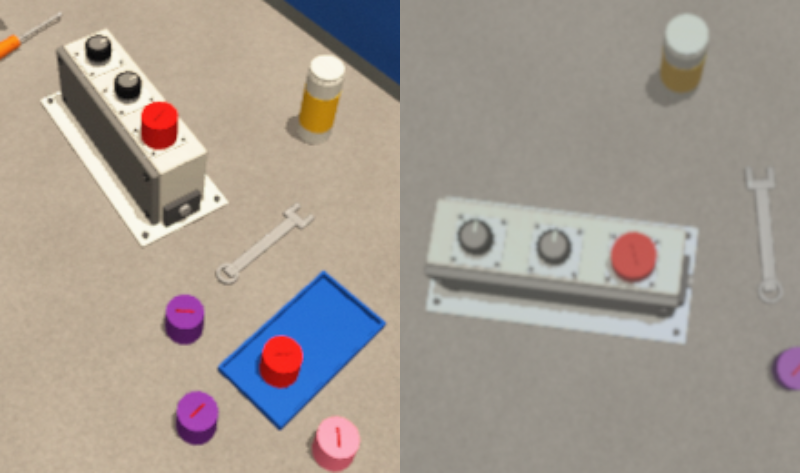

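The hood stands upright on the right cap and the surroundings are untouched. The triangulated top of 0.180 is 4 mm above the expected 0.176, so I'll cross-check with the full silhouette (mid-point) before handing in.

Run:
```python
from h import *
F={n:arm.grab_frame(n) for n in("top","side")};E=[]
for n,f in F.items():
    q=cv2.cvtColor(cv2.resize(f["img"],None,fx=4,fy=4,interpolation=cv2.INTER_CUBIC),cv2.COLOR_RGB2HSV)
    m=((q[...,0]<10)|(q[...,0]>165))&(q[...,1]>90)
    ks=[k for k in cv2.findContours(m.astype(np.uint8),0,1)[0] if cv2.contourArea(k)>2500]
    for k in ks:
        x,y,w,h=cv2.boundingRect(k)
        if 280<x/4<365 and y/4<300:
            e=((x+w/2)/4-.5,(y+h/2)/4-.5);E.append(e);print(n,e,w/4,h/4,"bottom row",(y+h)/4-.5)
    # predicted silhouette of a seated hood
    T=np.linalg.inv(f["cam_to_world"]);a=np.linspace(0,6.28,200)
    for rim in(.131,.135):
        pts=np.array([[.5255+.026*np.cos(t),.0009+.026*np.sin(t),z,1] for t in a for z in(rim,rim+.045)])@T.T
        u=f["cx"]-f["fx"]*pts[:,0]/pts[:,2];v=f["cy"]+f["fy"]*pts[:,1]/pts[:,2]
        print(" pred rim",rim,"centre",(u.min()+u.max())/2,(v.min()+v.max())/2,"bottom",v.max())
print("mid",tri(ray(F["top"],*E[0]),ray(F["side"],*E[1])),"want z .1535",arm.get_time_s())
```

```text
top (328.0, 250.625) 24.5 26.75 bottom row 264.0
 pred rim 0.131 centre 327.45784243228877 250.61668234467993 bottom 265.370664139836
 pred rim 0.135 centre 327.4729622297534 250.25576021876344 bottom 265.07642729991926
side (317.5, 238.5) 21.0 27.0 bottom row 252.0
 pred rim 0.131 centre 317.59551117562705 239.1139655185252 bottom 252.78286783954042
 pred rim 0.135 centre 317.6027520759741 238.0837581122575 bottom 251.78739603187373
mid (array([ 0.5249, -0.0001,  0.1574]), np.float64(0.0007766059977367223)) want z .1535 56.4917
```

The silhouette falls between seated and about 3 mm high, within calibration error. I'll settle it by touch: shut fingers, lowered gently on the hood's top.

Run:
```python
from h import *
arm.command_gripper(0.0);G=[.525,.0009]
arm.goto([*G,.21],R0);arm.hold(.25)
hit=arm.line_to([*G,.172],v=.03,until_force=6);arm.hold(.05)
print(hit,arm.get_tool_pos(),arm.get_contact_force(),arm.get_grip_width(),arm.get_time_s())
arm.line_to([*G,.25],v=.15);arm.goto([.5,.42,.3],R0);arm.hold(.2)
f=arm.grab_frame("side");cv2.imwrite("pics/s5.png",cv2.resize(f["img"][170:430,230:450],(508,600))[:,:,::-1]);print(arm.get_time_s())
```

```text
True [0.5248 0.0009 0.1761] [-1.0135 -0.1133  4.3599] -0.00014504756077020478 60.075
62.5333
```

View pics/s5.png

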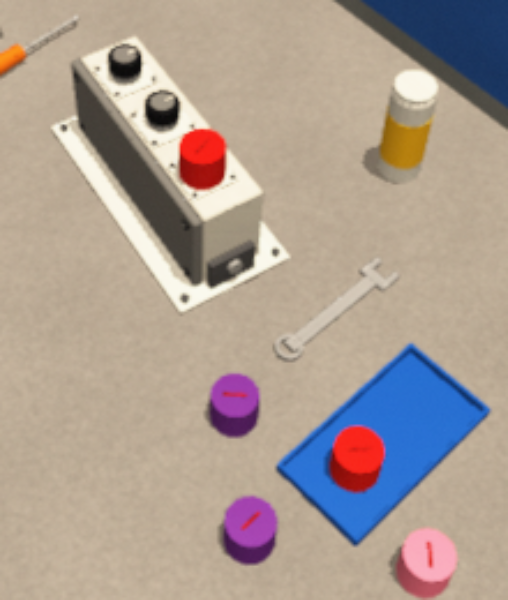

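The touch found the hood's top at 0.1761 (0.176 when fully seated). The hood is upright and everything else is in place, so I'm handing in.

```bash
python3 -c "
from bench import arm
arm.hand_in()"
```

```text
the job is handed in; nothing more can be done
```

I twisted all three caps clockwise and found one slack. A red hood is now fully down over it, and the job was handed in at about 62.5 s of the 72 s allowed.

| Cap (position along y) | Peak torque | Behaviour | Verdict |
|---|---|---|---|
| 0.175 m | 0.507 N m | stiff wind-up, about 0.02 rad (1.3°) net turn | sound |
| 0.088 m | 0.505 N m | springy wind-up, about 0.027 rad (1.6°) net turn | sound |
| 0.001 m | 0.10 N m | gave way at once and kept turning for about 20° | slack |

The turn of the slack cap was confirmed by its white line.

**Hood seating:** contact when lowering came at the expected height. A light touch with shut fingers afterwards put the hood's top at 0.1761 m, against 0.176 m when fully seated. The last picture shows it upright, with the other red hood, the spanner, the spray can and the look-alikes apparently undisturbed. The screwdriver is only partly in that picture.

**Checks that disagreed:**
- **Hood height by camera:** the cameras put the seated hood about 4 mm high, at 0.180 m for its top. I put this down to mask and calibration error and relied on the touch reading.
- **Hood spacing:** the two hoods measured 92 mm apart on the tray, not the stated 96 mm. I squeezed the hood across first to centre it, so the grip did not depend on that figure.

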